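# Sort the mould-clamping hardware back into its bins

## Robot

A 7-joint arm with a two-finger parallel gripper is mounted at the origin on the work surface. World frame = base frame: x ahead of the robot, y to its left, z up, the work surface at z = 0. Lengths are in m, angles in rad, forces in N, time in s.
With the tool pointing down it reaches from about 0.35 to 0.9 m from the base axis. Payload 8.1 kg.
Tool frame: the origin (TCP) lies on the centre line of the jaws, within the pads' length; the fingertips stand arm.tips_ahead ahead of it and the grasp point (between the pads) lies 8 mm behind it (arm.tips_ahead is the distance from the TCP to the fingertips, in m); z points along the fingers, y is the direction in which the jaws open and shut (so a half turn about z gives the same grasp; the last joint's range is limited). The gripper opens to 92 mm and grips with 3 to 60 N. Pads are 19 mm wide; open, the fingers measure 130 mm over their backs; the gripper's body (75 mm by 190 mm) begins 47 mm behind the grasp point.
Start: joints at [-1.364, 0.434, 0.025, 1.573, -0.012, 1.134, -0.075], TCP at [0.191, 0.595, 0.238] pointing down, gripper open.
Joint ranges: [-2.62, 2.62], [-0.44, 2.09], [-1.27, 1.32], [0.08, 2.57], [-1.32, 4.46], [0.12, 2], [-2.74, 2.74]. Speed limits (rad/s): [2.22, 2.22, 3.01, 3.01, 3.14, 3.14, 3.14].

## Interface

Orientations are given as a rotation vector (axis times angle).
In Python, from cell import arm gives the robot as it stands. The module is installed in compiled form; this text tells all that it offers.
- The arm moves only by the tool jog_arm, never from a script. Its argument "moves" is a list of rows, each an object with "twist": the turn, a rotation vector about the tool's x, y, z in units of 10 degrees (1.0 is 10 degrees), a list of three; "xyz": the shift along the tool's x, y, z in units of 60 mm (1.0 is 60 mm), a list of three; "grip": the closure, from -1 (fully open) to 1 (shut). A call has 1 to 5 rows; each row is the pose to reach, as a shift and turn from the pose commanded when the call began, along the tool's axes at that moment; what a row does not reach only later rows make up. A row lasts 1/8 s, in which the tool goes at most 62.5 mm and 10.7 degrees, less where a joint would pass 70% of its speed; a pose out of reach is approached as far as the arm can. A call with a gripper value outside its range is refused whole. The fingers move at their own pace and stop on an object; "force" is the grip in N (left out, the last holds). Time passes only in rows, so rows that repeat a pose let the fingers close. It gives the time, the measured TCP pose, the force and the opening at its end, in the units of the state.
- arm.observe(): the state, without advancing time (a new reading comes with each control period).
- arm.get_image(name): name is "side" or "top"; returns the picture (400x640x3 uint8, blue, green, red); there is no depth.
- arm.camera_params(name): a dict with "mtx" (3x3 intrinsics, pixels), "T" (4x4, takes a point from camera to world coordinates). Camera axes: x right, y down, z forward; pixel columns grow to the right and rows downward; lengths in m; the calibration is good to about 2 mm. A picture is of the moment at which its call begins. camera_params takes no time and is no camera call.
- arm.sign_off(): hands the job in, once; it reports no verdict.
The state is a dict: "clock": time; "joints": joint angles; "dq": joint speeds; "joint_efforts": joint torques, N m; "position": TCP position; "ee_rot": TCP orientation; "force": force on the tool from outside, world axes, zero at the start; "ft_torque": the same for the moment, N m; "width": opening from 0.0 (shut) to 1.0 (fully open).
Only numpy, scipy, OpenCV 4.12 (cv2) and the standard library are available. Lean on these libraries where they do the work, as an engineer would, in place of code of your own. Each camera call takes 0.05 s, during which the arm holds its last target. There are 200 camera calls.

## Task

Clear up the clamping hardware left loose on the casting bench after opening the mould: put both star knobs, the long bolt, the short bolt and the spacer sleeve each into the blue pick bin that already holds the same kind of part, and leave them lying inside. Take care not to shift or knock over the fresh white plaster casting.

Things in the scene. Friction and masses are not known exactly. Their poses are not given: they have to be found in the camera images.
- knob_a: A black plastic star hand knob with six lobes, 48 mm across the lobes, standing upright on its hub: total height 30 mm, of which the lower 12 mm is the narrower hub (28 mm across) and the upper 18 mm the lobed head. It is held like a round disc, from any side. Origin: on its axis, at mid-height (15 mm above the table at the start); z up along the axis. One of two alike.
- knob_b: A black plastic star hand knob with six lobes, 48 mm across the lobes, standing upright on its hub: total height 30 mm, of which the lower 12 mm is the narrower hub (28 mm across) and the upper 18 mm the lobed head. It is held like a round disc, from any side. Origin: on its axis, at mid-height (15 mm above the table at the start); z up along the axis. One of two alike.
- long_bolt: A steel hexagon bolt, the longer of the two, lying on the table: 74 mm long over all, shank 12 mm in diameter and 66 mm long, hexagon head 19 mm across flats (22 mm across corners) and 8 mm thick. Its x axis runs along the bolt, head towards -x, shank end towards +x, level as the bolt lies (the bolt itself slopes a few degrees down to the shank end). Origin: on the bolt's centre line, halfway along its overall length, 8.0 mm above the table at the start.
- short_bolt: A steel hexagon bolt, the shorter of the two, lying on the table: 40 mm long over all, shank 12 mm in diameter and 32 mm long, hexagon head 19 mm across flats (22 mm across corners) and 8 mm thick. Its x axis runs along the bolt, head towards -x, shank end towards +x, level as the bolt lies (the bolt itself slopes a few degrees down to the shank end). Origin: on the bolt's centre line, halfway along its overall length, 8.1 mm above the table at the start.
- sleeve: A plain aluminium spacer sleeve (a thick tube) standing on end: 26 mm outside diameter, 13.6 mm bore, 36 mm tall. Origin: on its axis, at mid-height (18 mm above the table at the start); z along its axis.
- bin_knobs: Blue plastic pick bin, fixed, one of four alike but for their stock: 115 mm deep (x) by 105 wide (y), walls and floor 3 mm. Front (-x, towards the robot) 28 mm high; back and rear 60 % of the sides 55 mm. Origin: under its centre, on the table; z up. Stock, fixed in its back half: one star knob at x = +29, y = +24 mm, reaching 33 mm above the table. Both loose knobs go here.
- bin_long: Blue plastic pick bin, fixed, one of four alike but for their stock: 115 mm deep (x) by 105 wide (y), walls and floor 3 mm. Front (-x, towards the robot) 28 mm high; back and rear 60 % of the sides 55 mm. Origin: under its centre, on the table; z up. Stock, fixed in its back half: two long bolts (74 mm) lying across it along its y, at x = +18 and +42 mm, reaching about 25 mm above the table.
- bin_short: Blue plastic pick bin, fixed, one of four alike but for their stock: 115 mm deep (x) by 105 wide (y), walls and floor 3 mm. Front (-x, towards the robot) 28 mm high; back and rear 60 % of the sides 55 mm. Origin: under its centre, on the table; z up. Stock, fixed in its back half: two short bolts (40 mm) lying at about x = +38 mm, y = +24 and -24 mm, reaching about 25 mm above the table.
- bin_sleeves: Blue plastic pick bin, fixed, one of four alike but for their stock: 115 mm deep (x) by 105 wide (y), walls and floor 3 mm. Front (-x, towards the robot) 28 mm high; back and rear 60 % of the sides 55 mm. Origin: under its centre, on the table; z up. Stock, fixed in its back half: two sleeves standing on end at x = +38 mm, y = +26 and -18 mm, reaching 39 mm above the table.
- casting: A freshly cast white plaster funnel form standing on its wide end between the two far bins: round, 68 mm across at the foot, tapering to 27 mm at the top, 88 mm tall, loose. Origin: centre of its foot; z up. It stays where it is.
Mind the look-alikes: they are no part of the job. What is meant by the sleeve is not orange or purple, and is the smaller of those in its own colour.

How it is judged:
At the end, for the whole second after the job is handed in: The middle of each part is inside its own bin: both knobs in bin_knobs, the long bolt in bin_long, the short bolt in bin_short, the sleeve in bin_sleeves, between the walls and below the 55 mm back rim. All are at rest; the casting is upright and within 15 mm of its start (x of knob_a in the frame of bin_knobs between -0.056 and 0.056 m and y of knob_a in the frame of bin_knobs between -0.051 and 0.051 m and z of knob_a in the frame of bin_knobs between 0 and 0.055 m and linear speed of each of knob_a, knob_b, long_bolt, short_bolt, sleeve below 0.02 m/s and angular speed of each of knob_a, knob_b, long_bolt, short_bolt, sleeve below 0.3 rad/s and x of knob_b in the frame of bin_knobs between -0.056 and 0.056 m and y of knob_b in the frame of bin_knobs between -0.051 and 0.051 m and z of knob_b in the frame of bin_knobs between 0 and 0.055 m and x of long_bolt in the frame of bin_long between -0.056 and 0.056 m and y of long_bolt in the frame of bin_long between -0.051 and 0.051 m and z of long_bolt in the frame of bin_long between 0 and 0.055 m and x of short_bolt in the frame of bin_short between -0.056 and 0.056 m and y of short_bolt in the frame of bin_short between -0.051 and 0.051 m and z of short_bolt in the frame of bin_short between 0 and 0.055 m and x of sleeve in the frame of bin_sleeves between -0.056 and 0.056 m and y of sleeve in the frame of bin_sleeves between -0.051 and 0.051 m and z of sleeve in the frame of bin_sleeves between 0 and 0.055 m and angle between casting's own z axis and vertical below 0.15 rad and distance of casting from where it was at the start of the episode below 0.015 m); the robot touches nothing.
It fails at once if the plaster casting is knocked over or shifted by more than 15 mm (angle between casting's own z axis and vertical above 0.3 rad or distance of casting from where it was at the start of the episode above 0.015 m).
It also fails if it takes over 120 s, if anything falls off the work surface, if the arm or the gripper's body presses on something with over 40 N, if the wrist force passes 120 N, or if a joint passes its speed limit or range.

## Working session

There is one attempt and no reset: what is moved stays moved. The work goes in short steps, Python scripts to look and compute and a tool call to move; the robot and the scene stay as the last step left them, time stands still between calls to the robot, and variables do not carry over. Pictures are saved under pics/ and viewed, about 12 in all and at most 16, crops included, and the job is handed in when it is done.

Besides the shell and the picture viewer there is one more tool, called after "Call:" as a command line: name --argument value ..., lists and objects as JSON in quotes. jog_arm: Moves the arm, as the interface text tells. Its arguments: {"type":"object","properties":{"moves":{"type":"array","items":{"type":"object","properties":{"twist":{"type":"array","items":{"type":"number"}},"xyz":{"type":"array","items":{"type":"number"}},"grip":{"type":"number"}}}},"force":{"type":"number"}},"required":["moves"]}

```bash
mkdir -p pics; ls; python3 - <<'E'
from cell import arm
import cv2,numpy as np
s=arm.observe()
for k in s: print(k,np.round(s[k],4))
print(arm.tips_ahead)
for n in("top","side"):
    cv2.imwrite(f"pics/{n}0.png",arm.get_image(n)); p=arm.camera_params(n); print(n,np.round(p["mtx"],2).tolist(),np.round(p["T"],4).tolist())
E
```

```text
pics
clock 0.0
joints [-1.3636  0.4352  0.025   1.5741 -0.0116  1.134  -0.0751]
dq [ 0.0013 -0.0008 -0.0005  0.0018 -0.0005  0.0001 -0.0001]
joint_efforts [-1.00000e-04 -6.67860e+01  9.85200e-01 -3.14466e+01 -6.04000e-02
  4.31000e-02  2.00000e-04]
position [0.1904 0.5948 0.2369]
ee_rot [-4.8470e-01 -3.1039e+00  2.5000e-03]
force [0.0734 0.4082 1.2696]
ft_torque [ 0.0097 -0.0073  0.0444]
width 0.9989
0.011
top [[390.95, 0.0, 324.69], [0.0, 390.95, 197.79], [0.0, 0.0, 1.0]] [[-0.011, -0.9946, 0.1036, 0.4101], [-0.9998, 0.0128, 0.0162, -0.0229], [-0.0174, -0.1034, -0.9945, 1.1727], [0.0, 0.0, 0.0, 1.0]]
side [[400.42, 0.0, 320.78], [0.0, 400.42, 197.44], [0.0, 0.0, 1.0]] [[0.8343, -0.368, 0.4106, 0.0883], [-0.5513, -0.5471, 0.6299, -0.7055], [-0.0072, -0.7518, -0.6593, 0.7909], [0.0, 0.0, 0.0, 1.0]]
```

View pics/top0.png

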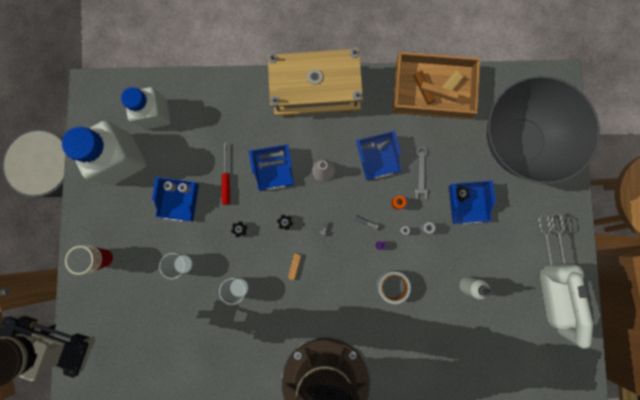

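View pics/side0.png

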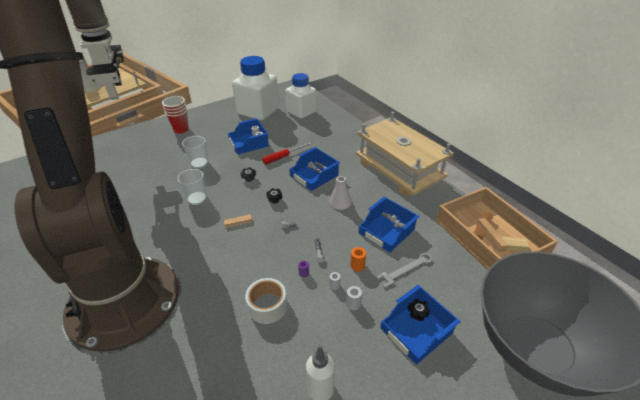

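The top view shows four blue bins at (175,199) with sleeves, (271,167) and (379,156) with bolts, and (471,202) with the knob. The casting is at (322,170), and the knobs are at (239,229) and (285,222). The bolts are at (326,229) and (369,222).

Sleeve candidates:
- Orange at (399,202): ruled out by colour.
- Purple at (381,245): ruled out by colour.
- Grey pair at (405,231) and (429,228): the smaller grey one, (405,231), fits. I'll confirm this in a crop.

```bash
cat > h.py <<'E'
import numpy as np,cv2
from cell import arm
def ray(n,px):
    p=arm.camera_params(n);T=p["T"];px=np.atleast_2d(np.float64(px))
    d=np.c_[(px-p["mtx"][[0,1],[2,2]])/p["mtx"][0,0],np.ones(len(px))]@T[:3,:3].T
    return T[:3,3],d
def onz(n,px,z):
    o,d=ray(n,px);return o+d*((z-o[2])/d[:,2])[:,None]
def proj(n,P):
    p=arm.camera_params(n);T=np.linalg.inv(p["T"]);c=np.atleast_2d(P)@T[:3,:3].T+T[:3,3];q=c@p["mtx"].T
    return q[:,:2]/q[:,2:]
def rect(n,img,c,half,z,scale):
    # metric top-down crop on plane z, x up, y left, scale px/m
    w=np.array([[c[0]+half[0],c[1]+half[1],z],[c[0]+half[0],c[1]-half[1],z],[c[0]-half[0],c[1]-half[1],z],[c[0]-half[0],c[1]+half[1],z]])
    W,H=int(2*half[1]*scale),int(2*half[0]*scale)
    M=cv2.getPerspectiveTransform(np.float32(proj(n,w)),np.float32([[0,0],[W,0],[W,H],[0,H]]))
    return cv2.warpPerspective(img,M,(W,H),flags=cv2.INTER_CUBIC)
E
python3 - <<'E'
from h import *
t=cv2.imread("pics/top0.png");s=cv2.imread("pics/side0.png")
a=cv2.resize(t[130:255,150:500],None,fx=2.28,fy=2.28,interpolation=3)
b=cv2.resize(s[150:310,230:470],None,fx=1.9,fy=1.9,interpolation=3)
c=np.zeros((a.shape[0]+b.shape[0],800,3),np.uint8);c[:a.shape[0],:a.shape[1]]=a;c[a.shape[0]:,:b.shape[1]]=b
d=cv2.resize(s[220:310,290:380],None,fx=3.3,fy=3.3,interpolation=3);c[a.shape[0]:a.shape[0]+297,480:777]=d
cv2.imwrite("pics/c1.png",c[:600])
hsv=cv2.cvtColor(t,cv2.COLOR_BGR2HSV)
m=cv2.inRange(hsv,(105,120,40),(130,255,255));m[:130]=0;m[:,:150]=0
for k in cv2.findContours(m,0,1)[0]:
    if cv2.contourArea(k)>200:
        r=cv2.minAreaRect(k);print("blue",r,onz("top",cv2.boxPoints(r),0.04).round(3)[:,:2].tolist())
m=cv2.inRange(hsv,(0,0,0),(180,255,45))
for k in cv2.findContours(m[205:250,200:320],0,1)[0]:
    if cv2.contourArea(k)>40: (u,v),r=cv2.minEnclosingCircle(k);print("black",u+200,v+205,r,onz("top",(u+200,v+205),.03))
for px in [(326,229),(369,222),(405,231),(429,228),(399,202),(381,245),(322,170)]: print(px,onz("top",px,.01).round(3))
E
```

```text
blue ((472.5276184082031, 201.83102416992188), (40.77532958984375, 45.42588424682617), 85.2363510131836) [[0.566, -0.364], [0.575, -0.495], [0.457, -0.499], [0.447, -0.369]]
blue ((173.91539001464844, 198.67694091796875), (44.90057373046875, 40.06321716308594), 7.125016689300537) [[0.482, 0.509], [0.599, 0.499], [0.581, 0.366], [0.464, 0.378]]
blue ((271.1676025390625, 167.089599609375), (41.435585021972656, 40.75132751464844), 81.25383758544922) [[0.674, 0.221], [0.691, 0.102], [0.568, 0.084], [0.552, 0.202]]
blue ((380.3529968261719, 154.91177368164062), (41.231056213378906, 40.503448486328125), 75.96376037597656) [[0.699, -0.098], [0.727, -0.215], [0.607, -0.24], [0.579, -0.125]]
black 239.44736862182617 228.86842155456543 8.079090118408203 [[0.44088909 0.24615464 0.03      ]]
black 285.43103790283203 221.84482765197754 7.656705856323242 [[0.45983807 0.11134228 0.03      ]]
(326, 229) [[ 0.438 -0.007  0.01 ]]
(369, 222) [[ 0.457 -0.135  0.01 ]]
(405, 231) [[ 0.43 -0.24  0.01]]
(429, 228) [[ 0.438 -0.311  0.01 ]]
(399, 202) [[ 0.516 -0.225  0.01 ]]
(381, 245) [[ 0.389 -0.168  0.01 ]]
(322, 170) [[0.615 0.003 0.01 ]]
```

View pics/c1.png

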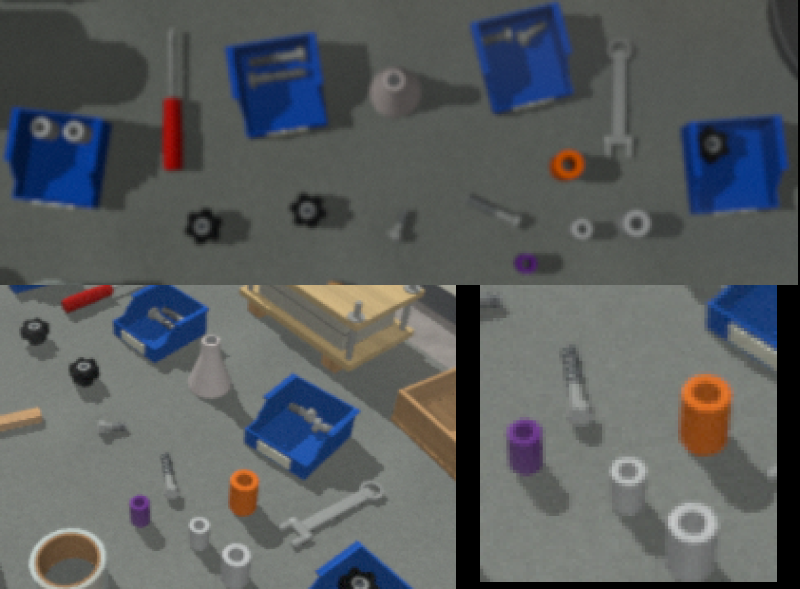

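The crop confirms three things:
- The left far bin (271,167) holds long bolts and the right far bin (380,155) holds short ones.
- Of the two grey sleeves, the one at (405,231) is clearly smaller than the one at (429,228), so it is the one meant.
- The short bolt is at (326,229). The long bolt is at (369,222) with its head at lower right.

Next I'll rectify both views to measure the bolts and the sleeve.

```bash
python3 - <<'E'
from h import *
rows=[]
C=[(.438,-.007),(.457,-.135),(.43,-.24)]; Z=[.008,.008,.036]
for n in("top","side"):
    im=cv2.imread(f"pics/{n}0.png");r=[]
    for c,z in zip(C,Z):
        w=rect(n,im,c,(.065,.065),z,2000)
        for i in range(0,260,20):
            L=12 if (i-130)%100==0 else 5
            cv2.line(w,(i+10,0),(i+10,L),(0,255,255),1);cv2.line(w,(0,i+10),(L,i+10),(0,255,255),1)
        r.append(w)
    rows.append(np.hstack(r))
cv2.imwrite("pics/c2.png",np.vstack(rows))
print(onz("top",[(239.4,228.9),(285.4,221.8)],.022).round(4))
E
```

```text
[[0.441  0.2482 0.022 ]
 [0.4603 0.1124 0.022 ]]
```

View pics/c2.png

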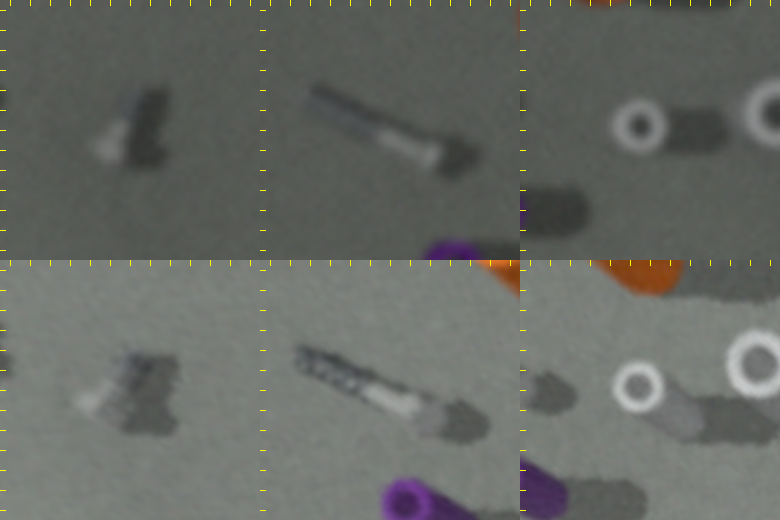

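Positions from the top and side views (they agree within 2 mm):
- **Long bolt:** centre about (0.458, -0.126), axis yaw about 65°, head towards -y.
- **Sleeve:** (0.432, -0.235).
- **Short bolt:** about (0.442, 0.000). Its angle needs a closer look later.

I'll start with knob_a at (0.441, 0.248).

Call:
jog_arm --moves '[{"xyz":[-5.75,-4.23,0.95],"twist":[0,0,7.2],"grip":-1},{"xyz":[-5.75,-4.23,0.95],"twist":[0,0,7.2],"grip":-1},{"xyz":[-5.75,-4.23,0.95],"twist":[0,0,7.2],"grip":-1},{"xyz":[-5.75,-4.23,0.95],"twist":[0,0,7.2],"grip":-1},{"xyz":[-5.75,-4.23,0.95],"twist":[0,0,7.2],"grip":-1}]' --force 25

```text
clock: 0.72
position: [0.373, 0.3425, 0.1962]
ee_rot: [-1.842, -2.545, -0.0]
force: [1.8, 1.3, -0.3]
width: 1.0
```

```bash
cat > go.py <<'E'
# usage: go.py x y z yaw_deg -> units from the present measured pose
import sys
from h import *
from scipy.spatial.transform import Rotation as Ro
s=arm.observe();R=Ro.from_rotvec(s["ee_rot"]).as_matrix();p=np.array(s["position"])
print("t",s["clock"],"pos",p.round(4),"yaw",np.degrees(np.arctan2(R[1,1],R[0,1])).round(2),"tilt",np.degrees(np.arccos(-R[2,2])).round(2),"w",round(s["width"]*92,1),"q",np.round(s["joints"],2))
if len(sys.argv)>4:
    x,y,z,a=map(float,sys.argv[1:5]);a=np.radians(a)
    G=np.array([[-np.sin(a),np.cos(a),0],[np.cos(a),np.sin(a),0],[0,0,-1]]).T
    print("xyz",(R.T@(np.array([x,y,z])-p)/.06).round(2),"twist",(Ro.from_matrix(R.T@G).as_rotvec(degrees=True)/10).round(2))
E
python3 go.py .441 .248 .18 0; python3 - <<'E'
from h import *
r=[]
for n in("top","side"):
    im=cv2.imread(f"pics/{n}0.png")
    w=rect(n,im,(.442,0),(.035,.035),.008,5700)
    w=cv2.normalize(w,None,0,255,cv2.NORM_MINMAX); r.append(w)
cv2.imwrite("pics/c3.png",np.hstack(r))
E
```

```text
t 0.725 pos [0.373  0.3425 0.1962] yaw 18.19 tilt 0.0 w 92.0 q [-1.09  0.29  0.3   1.93 -0.1   0.94 -0.42]
xyz [-1.85  0.58  0.27] twist [-0.   -0.    1.82]
```

View pics/c3.png

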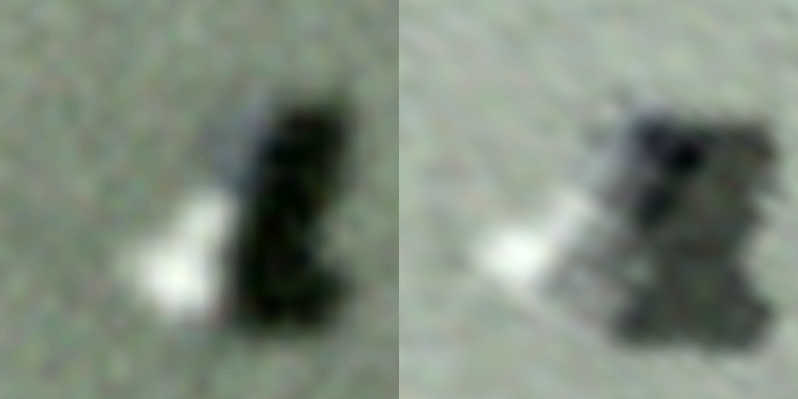

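The enhanced crop shows the short bolt's head at lower left and its shank towards upper right. Its centre is about (0.438, -0.003) and its axis yaw about -32°, so the jaws go at about 58°. I'll continue to knob_a.

Call:
jog_arm --moves '[{"xyz":[-1.85,0.58,0.2],"twist":[0,0,1.82]},{"xyz":[-1.85,0.58,0.2],"twist":[0,0,1.82]},{"xyz":[-1.85,0.58,1.2],"twist":[0,0,1.82]},{"xyz":[-1.85,0.58,2.0],"twist":[0,0,1.82]},{"xyz":[-1.85,0.58,2.0],"twist":[0,0,1.82]}]'

```text
invalid input at $.moves[0]: expected keys twist, xyz, grip
```

```bash
python3 go.py .441 .248 .018 0; python3 - <<'E'
from h import *
im=arm.get_image("side");t=arm.get_image("top")
a=cv2.resize(im[100:260,160:360],None,fx=2,fy=2,interpolation=3);b=cv2.resize(t[150:310,140:340],None,fx=2,fy=2,interpolation=3)
cv2.imwrite("pics/c4.png",np.hstack([a,b]))
E
```

```text
t 0.725 pos [0.373  0.3425 0.1962] yaw 18.19 tilt 0.0 w 92.0 q [-1.09  0.29  0.3   1.93 -0.1   0.94 -0.42]
xyz [-1.85  0.58  2.97] twist [-0.   -0.    1.82]
```

View pics/c4.png

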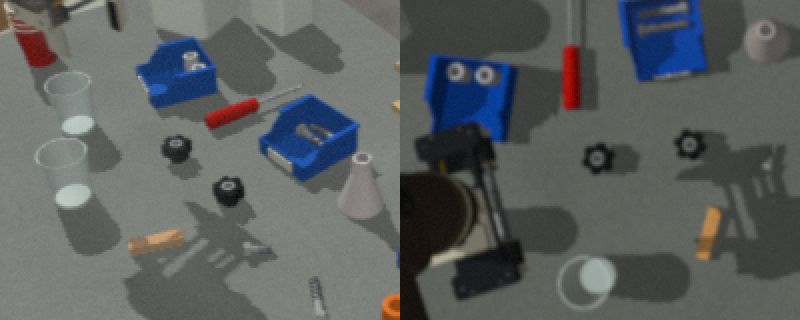

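The move was refused because all keys are required, so the arm has not moved. The picture shows the arm still over at left, with knob_a clear at crop (175,148).

Call:
jog_arm --moves '[{"xyz":[-1.85,0.58,0.2],"twist":[0,0,1.82],"grip":-1},{"xyz":[-1.85,0.58,0.2],"twist":[0,0,1.82],"grip":-1},{"xyz":[-1.85,0.58,1.2],"twist":[0,0,1.82],"grip":-1},{"xyz":[-1.85,0.58,2.0],"twist":[0,0,1.82],"grip":-1},{"xyz":[-1.85,0.58,2.0],"twist":[0,0,1.82],"grip":-1}]'

```text
clock: 1.45
position: [0.4382, 0.2487, 0.0739]
ee_rot: [-2.214, -2.227, 0.011]
force: [-0.0, -0.6, 0.0]
width: 1.0
```

```bash
python3 go.py .441 .248 .018 0; python3 - <<'E'
from h import *
im=arm.get_image("side");t=arm.get_image("top")
a=cv2.resize(im[60:220,180:380],None,fx=2,fy=2,interpolation=3);b=cv2.resize(t[150:310,140:340],None,fx=2,fy=2,interpolation=3)
cv2.imwrite("pics/c5.png",np.hstack([a,b]))
E
```

```text
t 1.45 pos [0.4382 0.2487 0.0739] yaw 0.34 tilt 0.41 w 92.0 q [-0.88  0.47  0.35  2.06 -0.25  0.66 -0.36]
xyz [-0.01  0.05  0.93] twist [-0.03  0.02  0.03]
```

View pics/c5.png

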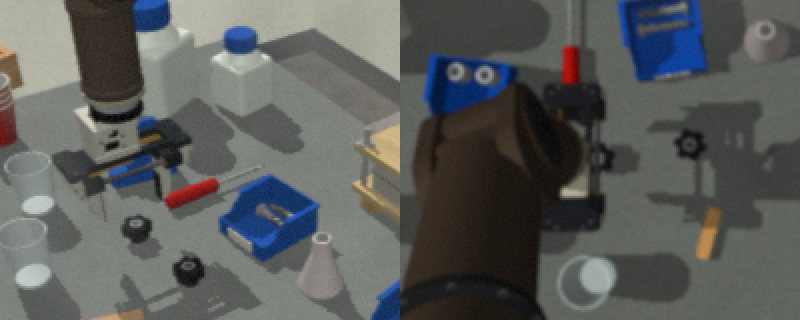

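The jaws are above knob_a and straddle it, so I'll descend and close.

Call:
jog_arm --moves '[{"xyz":[0,0.05,0.93],"twist":[0,0,0],"grip":-1},{"xyz":[0,0.05,0.93],"twist":[0,0,0],"grip":-0.2},{"xyz":[0,0.05,0.93],"twist":[0,0,0],"grip":1},{"xyz":[0,0.05,0.93],"twist":[0,0,0],"grip":1},{"xyz":[0,0.05,0.93],"twist":[0,0,0],"grip":1}]'

```text
clock: 2.17
position: [0.4442, 0.2508, 0.0222]
ee_rot: [2.215, 2.228, 0.004]
force: [0.2, -1.2, -0.5]
width: 0.618
```

```bash
python3 go.py .441 .248 .15 0
```

```text
t 2.175 pos [0.4442 0.2508 0.0222] yaw 0.34 tilt 0.14 w 56.9 q [-0.84  0.56  0.3   2.08 -0.31  0.54 -0.31]
xyz [-0.04 -0.05 -2.13] twist [ 0.01 -0.01  0.03]
```

Call:
jog_arm --moves '[{"xyz":[0,0,0],"twist":[0,0,0],"grip":1},{"xyz":[0,0,0],"twist":[0,0,0],"grip":1},{"xyz":[0,0,0],"twist":[0,0,0],"grip":1},{"xyz":[0,0,-1],"twist":[0,0,0],"grip":1},{"xyz":[0,0,-2.0],"twist":[0,0,0],"grip":1}]'

```text
clock: 2.8
position: [0.443, 0.2497, 0.1418]
ee_rot: [2.215, 2.227, -0.003]
force: [1.8, 1.1, -0.6]
width: 0.517
```

```bash
python3 go.py .485 -.46 .15 0
```

```text
t 2.8 pos [0.443  0.2497 0.1418] yaw 0.32 tilt 0.12 w 47.5 q [-0.93  0.37  0.41  1.99 -0.2   0.82 -0.41]
xyz [-11.83   0.63  -0.12] twist [-0.01  0.01  0.03]
```

Knob_a is held at 47.5 mm. I'll carry it at z = 0.15 to the front of the knob bin, keeping the gripper body clear of the bowl.

Call:
jog_arm --moves '[{"xyz":[-11.05,0.68,0],"twist":[0,0,0],"grip":1},{"xyz":[-11.05,0.68,0],"twist":[0,0,0],"grip":1},{"xyz":[-11.05,0.68,0],"twist":[0,0,0],"grip":1},{"xyz":[-11.05,0.68,0],"twist":[0,0,0],"grip":1},{"xyz":[-11.05,0.68,0],"twist":[0,0,0],"grip":1}]'

```text
clock: 3.42
position: [0.4644, -0.0635, 0.141]
ee_rot: [2.214, 2.228, 0.001]
force: [1.5, 0.5, -1.1]
width: 0.512
```

```bash
python3 go.py .484 -.413 .15 0
```

```text
t 3.425 pos [ 0.4644 -0.0635  0.141 ] yaw 0.35 tilt 0.04 w 47.1 q [-0.37  0.32  0.49  2.09 -0.21  0.78  0.26]
xyz [-5.83  0.29 -0.15] twist [ 0.   -0.    0.04]
```

Call:
jog_arm --moves '[{"xyz":[-5.8,0.3,0],"twist":[0,0,0],"grip":1},{"xyz":[-5.8,0.3,0],"twist":[0,0,0],"grip":1},{"xyz":[-5.8,0.3,0],"twist":[0,0,0],"grip":1},{"xyz":[-5.8,0.3,0],"twist":[0,0,0],"grip":1},{"xyz":[-5.8,0.3,0],"twist":[0,0,0],"grip":1}]'

```text
clock: 4.05
position: [0.4823, -0.3754, 0.1407]
ee_rot: [-2.215, -2.228, -0.001]
force: [1.1, 0.3, -0.2]
width: 0.515
```

```bash
python3 go.py .484 -.413 .05 0
```

```text
t 4.05 pos [ 0.4823 -0.3754  0.1407] yaw 0.34 tilt 0.03 w 47.4 q [ 0.23  0.54  0.51  1.75 -0.32  0.93  0.87]
xyz [-0.63  0.02  1.51] twist [ 0.   -0.    0.03]
```

Call:
jog_arm --moves '[{"xyz":[-0.63,0.02,0],"twist":[0,0,0],"grip":1},{"xyz":[-0.63,0.02,0.8],"twist":[0,0,0],"grip":1},{"xyz":[-0.63,0.02,1.5],"twist":[0,0,0],"grip":1},{"xyz":[-0.63,0.02,1.5],"twist":[0,0,0],"grip":1},{"xyz":[-0.63,0.02,1.5],"twist":[0,0,0],"grip":1}]'

```text
clock: 4.68
position: [0.4843, -0.412, 0.0521]
ee_rot: [2.214, 2.227, -0.0]
force: [0.3, -0.5, -0.0]
width: 0.519
```

```bash
python3 go.py .484 -.413 .05 0; python3 - <<'E'
from h import *
im=arm.get_image("side");t=arm.get_image("top")
a=cv2.resize(im[240:400,340:540],None,fx=2,fy=2,interpolation=3);b=cv2.resize(t[120:280,400:600],None,fx=2,fy=2,interpolation=3)
cv2.imwrite("pics/c6.png",np.hstack([a,b]))
E
```

```text
t 4.675 pos [ 0.4843 -0.412   0.0521] yaw 0.33 tilt 0.08 w 47.8 q [ 0.33  0.68  0.45  1.75 -0.39  0.8   0.97]
xyz [-0.02 -0.01  0.03] twist [0.01 0.01 0.03]
```

View pics/c6.png

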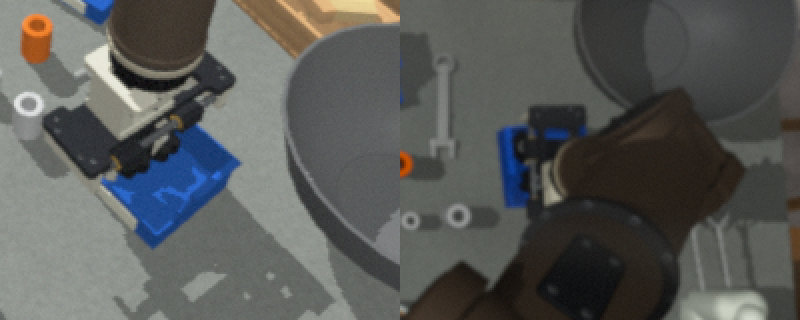

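The gripper is over the bin front with the knob inside and clear of the bowl, so I'll release and lift.

Call:
jog_arm --moves '[{"xyz":[0,0,0],"twist":[0,0,0],"grip":-0.4},{"xyz":[0,0,0],"twist":[0,0,0],"grip":-0.4},{"xyz":[0,0,0],"twist":[0,0,0],"grip":-0.4},{"xyz":[0,0,-0.9],"twist":[0,0,0],"grip":-0.4},{"xyz":[0,0,-1.7],"twist":[0,0,0],"grip":-0.4}]'

```text
clock: 5.4
position: [0.4836, -0.4114, 0.1539]
ee_rot: [-2.215, -2.227, 0.001]
force: [0.3, -0.3, -0.3]
width: 0.7
```

```bash
python3 go.py .432 -.235 .13 0
```

```text
t 5.4 pos [ 0.4836 -0.4114  0.1539] yaw 0.32 tilt 0.04 w 64.4 q [ 0.28  0.56  0.51  1.68 -0.32  0.99  0.91]
xyz [ 2.94 -0.84  0.4 ] twist [-0.   -0.    0.03]
```

Call:
jog_arm --moves '[{"xyz":[2.94,-0.86,0],"twist":[0,0,0],"grip":-0.4},{"xyz":[2.94,-0.86,0],"twist":[0,0,0],"grip":-0.4},{"xyz":[2.94,-0.86,0.2],"twist":[0,0,0],"grip":-0.4},{"xyz":[2.94,-0.86,0.4],"twist":[0,0,0],"grip":-0.4},{"xyz":[2.94,-0.86,1.2],"twist":[0,0,0],"grip":-0.4}]'

```text
clock: 6.02
position: [0.434, -0.2359, 0.082]
ee_rot: [2.209, 2.226, 0.005]
force: [1.3, 0.9, -0.7]
width: 0.704
```

```bash
python3 go.py .432 -.235 .018 0
```

```text
t 6.025 pos [ 0.434  -0.2359  0.082 ] yaw 0.44 tilt 0.38 w 64.8 q [ 0.03  0.45  0.48  2.09 -0.33  0.66  0.74]
xyz [ 0.02 -0.04  1.07] twist [0.04 0.01 0.04]
```

Call:
jog_arm --moves '[{"xyz":[0.01,-0.03,1.07],"twist":[0,0,0],"grip":-0.4},{"xyz":[0.01,-0.03,1.07],"twist":[0,0,0],"grip":-0.4},{"xyz":[0.01,-0.03,1.07],"twist":[0,0,0],"grip":1},{"xyz":[0.01,-0.03,1.07],"twist":[0,0,0],"grip":1},{"xyz":[0.01,-0.03,1.07],"twist":[0,0,0],"grip":1}]'

```text
clock: 6.65
position: [0.4299, -0.2349, 0.0174]
ee_rot: [2.214, 2.227, 0.001]
force: [0.2, 0.1, 1.0]
width: 0.424
```

Call:
jog_arm --moves '[{"xyz":[0,0,0],"twist":[0,0,0],"grip":1},{"xyz":[0,0,0],"twist":[0,0,0],"grip":1},{"xyz":[0,0,-0.5],"twist":[0,0,0],"grip":1},{"xyz":[0,0,-1.4],"twist":[0,0,0],"grip":1},{"xyz":[0,0,-2.2],"twist":[0,0,0],"grip":1}]'

```text
clock: 7.28
position: [0.4291, -0.2346, 0.15]
ee_rot: [-2.215, -2.227, 0.001]
force: [0.9, -0.6, -1.0]
width: 0.284
```

```bash
python3 go.py .507 .444 .15 -7
```

```text
t 7.275 pos [ 0.4291 -0.2346  0.15  ] yaw 0.32 tilt 0.03 w 26.1 q [-0.05  0.34  0.56  2.04 -0.25  0.82  0.67]
xyz [11.3   1.36 -0.  ] twist [-0.    0.    0.73]
```

The sleeve is held at 26.1 mm. I'll carry it to the sleeve bin at yaw -15°, to keep the body away from the jug.

Call:
jog_arm --moves '[{"xyz":[11.35,1.35,0],"twist":[0,0,1.5],"grip":1},{"xyz":[11.35,1.35,0],"twist":[0,0,1.5],"grip":1},{"xyz":[11.35,1.35,0],"twist":[0,0,1.5],"grip":1},{"xyz":[11.35,1.35,0],"twist":[0,0,1.5],"grip":1},{"xyz":[11.35,1.35,0],"twist":[0,0,1.5],"grip":1}]'

```text
clock: 7.9
position: [0.4639, 0.0714, 0.1487]
ee_rot: [-2.487, -1.92, -0.001]
force: [1.7, -0.2, -0.6]
width: 0.281
```

```bash
python3 go.py .510 .446 .15 -15
```

```text
t 7.9 pos [0.4639 0.0714 0.1487] yaw -14.67 tilt 0.03 w 25.8 q [-0.72  0.31  0.57  2.09 -0.23  0.8  -0.26]
xyz [ 6.23 -0.84 -0.02] twist [ 0.   -0.    0.03]
```

Call:
jog_arm --moves '[{"xyz":[6.23,-0.84,0],"twist":[0,0,0],"grip":1},{"xyz":[6.23,-0.84,0],"twist":[0,0,0],"grip":1},{"xyz":[6.23,-0.84,0],"twist":[0,0,0],"grip":1},{"xyz":[6.23,-0.84,0],"twist":[0,0,0],"grip":1},{"xyz":[6.23,-0.84,0],"twist":[0,0,0],"grip":1}]'

```text
clock: 8.52
position: [0.5018, 0.3814, 0.1485]
ee_rot: [2.487, 1.92, -0.0]
force: [0.7, -0.2, 0.2]
width: 0.279
```

```bash
python3 go.py .510 .446 .046 -15
```

```text
t 8.525 pos [0.5018 0.3814 0.1485] yaw -14.66 tilt 0.01 w 25.6 q [-1.06  0.56  0.49  1.69 -0.31  0.97 -0.71]
xyz [ 1.08 -0.14  1.71] twist [-0.    0.    0.03]
```

Call:
jog_arm --moves '[{"xyz":[1.08,-0.14,0],"twist":[0,0,0],"grip":1},{"xyz":[1.08,-0.14,0],"twist":[0,0,0],"grip":1},{"xyz":[1.08,-0.14,0.9],"twist":[0,0,0],"grip":1},{"xyz":[1.08,-0.14,1.7],"twist":[0,0,0],"grip":1},{"xyz":[1.08,-0.14,1.7],"twist":[0,0,0],"grip":1}]'

```text
clock: 9.15
position: [0.5079, 0.4418, 0.043]
ee_rot: [2.487, 1.918, -0.012]
force: [0.4, -0.5, -0.6]
width: 0.279
```

```bash
python3 go.py .510 .446 .046 -15; python3 - <<'E'
from h import *
im=arm.get_image("side");t=arm.get_image("top")
a=cv2.resize(im[60:220,160:360],None,fx=2,fy=2,interpolation=3);b=cv2.resize(t[120:280,80:280],None,fx=2,fy=2,interpolation=3)
cv2.imwrite("pics/c7.png",np.hstack([a,b]))
E
```

```text
t 9.15 pos [0.5079 0.4418 0.043 ] yaw -14.7 tilt 0.46 w 25.7 q [-1.06  0.74  0.43  1.65 -0.39  0.85 -0.73]
xyz [ 0.08  0.02 -0.05] twist [-0.02  0.04  0.03]
```

View pics/c7.png

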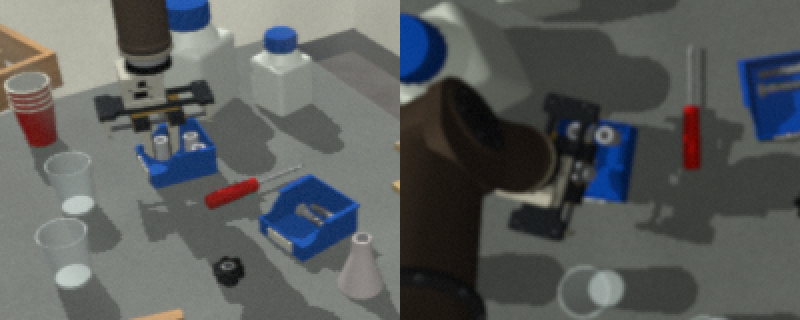

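The sleeve is in the front of its bin with the stock sleeves behind it. I'll release and lift.

Call:
jog_arm --moves '[{"xyz":[0,0,0],"twist":[0,0,0],"grip":0.05},{"xyz":[0,0,0],"twist":[0,0,0],"grip":0.05},{"xyz":[0,0,0],"twist":[0,0,0],"grip":0.05},{"xyz":[0,0,-0.9],"twist":[0,0,0],"grip":0.05},{"xyz":[0,0,-1.8],"twist":[0,0,0],"grip":-0.8}]'

```text
clock: 9.88
position: [0.5101, 0.444, 0.1557]
ee_rot: [2.487, 1.919, -0.002]
force: [0.5, 0.1, -0.3]
width: 0.542
```

```bash
python3 go.py .460 .1124 .14 0
```

```text
t 9.875 pos [0.5101 0.444  0.1557] yaw -14.68 tilt 0.06 w 49.8 q [-1.1   0.62  0.49  1.56 -0.32  1.05 -0.78]
xyz [-5.56  0.59  0.27] twist [-0.    0.01 -1.47]
```

Call:
jog_arm --moves '[{"xyz":[-5.56,0.59,0],"twist":[0,0,-1.47],"grip":-0.8},{"xyz":[-5.56,0.59,0],"twist":[0,0,-1.47],"grip":-0.8},{"xyz":[-5.56,0.59,0],"twist":[0,0,-1.47],"grip":-0.8},{"xyz":[-5.56,0.59,0],"twist":[0,0,-1.47],"grip":-0.8},{"xyz":[-5.56,0.59,0],"twist":[0,0,-1.47],"grip":-0.8}]'

```text
clock: 10.5
position: [0.4633, 0.1335, 0.1551]
ee_rot: [2.221, 2.222, 0.002]
force: [0.6, -1.0, 1.2]
width: 0.896
```

```bash
python3 go.py .460 .1124 .018 0
```

```text
t 10.5 pos [0.4633 0.1335 0.1551] yaw 0.03 tilt 0.08 w 82.4 q [-0.78  0.31  0.49  2.05 -0.2   0.82 -0.17]
xyz [-0.35 -0.06  2.28] twist [ 0.01 -0.    0.  ]
```

Call:
jog_arm --moves '[{"xyz":[-0.35,-0.06,0.4],"twist":[0,0,0],"grip":-0.8},{"xyz":[-0.35,-0.06,1.3],"twist":[0,0,0],"grip":-0.8},{"xyz":[-0.35,-0.06,2.28],"twist":[0,0,0],"grip":-0.8},{"xyz":[-0.35,-0.06,2.28],"twist":[0,0,0],"grip":-0.8},{"xyz":[-0.35,-0.06,2.28],"twist":[0,0,0],"grip":1}]'

```text
clock: 11.12
position: [0.4603, 0.1143, 0.0187]
ee_rot: [-2.221, -2.222, -0.0]
force: [0.4, 0.7, -0.2]
width: 0.836
```

Call:
jog_arm --moves '[{"xyz":[0,0,0],"twist":[0,0,0],"grip":1},{"xyz":[0,0,0],"twist":[0,0,0],"grip":1},{"xyz":[0,0,0],"twist":[0,0,0],"grip":1},{"xyz":[0,0,0],"twist":[0,0,0],"grip":1},{"xyz":[0,0,-0.9],"twist":[0,0,0],"grip":1}]'

```text
clock: 11.75
position: [0.4579, 0.1137, 0.0702]
ee_rot: [-2.219, -2.221, 0.009]
force: [1.0, 1.4, -0.1]
width: 0.513
```

```bash
python3 go.py .486 -.458 .15 40
```

```text
t 11.75 pos [0.4579 0.1137 0.0702] yaw 0.04 tilt 0.36 w 47.2 q [-0.69  0.44  0.43  2.14 -0.31  0.62 -0.03]
xyz [-9.53  0.45 -1.31] twist [-0.04  0.   -4.  ]
```

Call:
jog_arm --moves '[{"xyz":[0,0,-1.0],"twist":[0,0,0],"grip":1},{"xyz":[-9.53,0.45,-1.35],"twist":[0,0,-4],"grip":1},{"xyz":[-9.53,0.45,-1.35],"twist":[0,0,-4],"grip":1},{"xyz":[-9.53,0.45,-1.35],"twist":[0,0,-4],"grip":1},{"xyz":[-9.53,0.45,-1.35],"twist":[0,0,-4],"grip":1}]'

```text
clock: 12.38
position: [0.4718, -0.116, 0.1405]
ee_rot: [1.34, 2.841, 0.001]
force: [1.0, 0.1, -2.1]
width: 0.516
```

```bash
python3 go.py .486 -.458 .15 40
```

```text
t 12.375 pos [ 0.4718 -0.116   0.1405] yaw 39.51 tilt 0.03 w 47.4 q [-0.17  0.33  0.39  2.05 -0.18  0.79  1.01]
xyz [-4.55 -3.44 -0.16] twist [ 0.    0.   -0.05]
```

Call:
jog_arm --moves '[{"xyz":[-4.55,-3.44,-0.1],"twist":[0,0,0],"grip":1},{"xyz":[-4.55,-3.44,-0.1],"twist":[0,0,0],"grip":1},{"xyz":[-4.55,-3.44,-0.1],"twist":[0,0,0],"grip":1},{"xyz":[-4.55,-3.44,-0.1],"twist":[0,0,0],"grip":1},{"xyz":[-4.55,-3.44,-0.1],"twist":[0,0,0],"grip":1}]'

```text
clock: 13.0
position: [0.483, -0.4285, 0.1456]
ee_rot: [-1.348, -2.837, -0.001]
force: [2.1, -0.6, -0.2]
width: 0.515
```

```bash
python3 go.py .486 -.458 .048 40; python3 - <<'E'
from h import *
im=arm.get_image("side")
cv2.imwrite("pics/c8.png",cv2.resize(im[210:390,340:540],None,fx=3,fy=3,interpolation=3))
E
```

```text
t 13.0 pos [ 0.483  -0.4285  0.1456] yaw 39.17 tilt 0.03 w 47.4 q [ 0.37  0.57  0.42  1.65 -0.27  0.98  1.56]
xyz [-0.41 -0.27  1.63] twist [ 0.   -0.   -0.08]
```

View pics/c8.png

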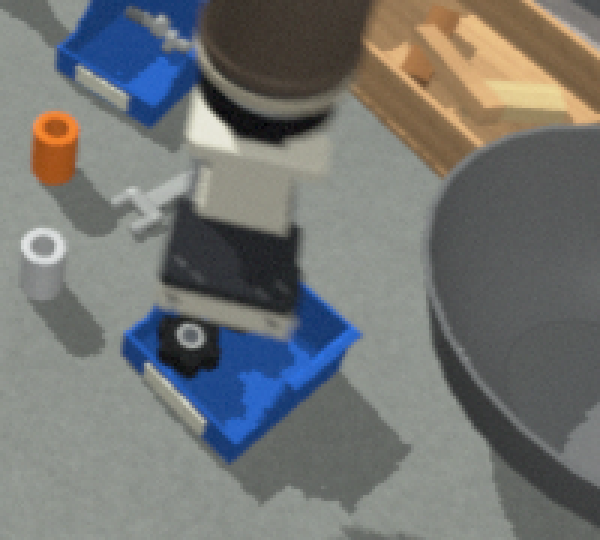

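Knob_a stands upright at the front left of its bin, at crop (190,340), and the right side is free. I'll lower knob_b there.

Call:
jog_arm --moves '[{"xyz":[-0.43,-0.3,0],"twist":[0,0,0],"grip":1},{"xyz":[-0.43,-0.3,0.8],"twist":[0,0,0],"grip":1},{"xyz":[-0.43,-0.3,1.6],"twist":[0,0,0],"grip":1},{"xyz":[-0.43,-0.3,1.6],"twist":[0,0,0],"grip":1},{"xyz":[-0.43,-0.3,1.6],"twist":[0,0,0],"grip":1}]'

```text
clock: 13.68
position: [0.486, -0.4588, 0.0512]
ee_rot: [1.348, 2.836, -0.001]
force: [0.4, -0.4, -0.0]
width: 0.516
```

Call:
jog_arm --moves '[{"xyz":[0,0,0],"twist":[0,0,0],"grip":-0.35},{"xyz":[0,0,0],"twist":[0,0,0],"grip":-0.35},{"xyz":[0,0,0],"twist":[0,0,0],"grip":-0.35},{"xyz":[0,0,-0.9],"twist":[0,0,0],"grip":-0.35},{"xyz":[0,0,-1.7],"twist":[0,0,0],"grip":-0.35}]'

```text
clock: 14.3
position: [0.4854, -0.4582, 0.1531]
ee_rot: [-1.349, -2.837, 0.0]
force: [0.5, -0.2, -0.4]
width: 0.674
```

```bash
python3 go.py .456 -.130 .13 -25
```

```text
t 14.3 pos [ 0.4854 -0.4582  0.1531] yaw 39.14 tilt 0.02 w 62.0 q [ 0.41  0.6   0.42  1.58 -0.27  1.02  1.59]
xyz [4.55 3.07 0.38] twist [-0.   -0.    6.41]
```

Call:
jog_arm --moves '[{"xyz":[4.55,3.07,0],"twist":[0,0,6.41],"grip":-0.1},{"xyz":[4.55,3.07,0],"twist":[0,0,6.41],"grip":-0.1},{"xyz":[4.55,3.07,0],"twist":[0,0,6.41],"grip":-0.1},{"xyz":[4.55,3.07,0],"twist":[0,0,6.41],"grip":-0.1},{"xyz":[4.55,3.07,0],"twist":[0,0,6.41],"grip":-0.1}]'

```text
clock: 14.92
position: [0.4581, -0.1499, 0.152]
ee_rot: [2.475, 1.934, 0.002]
force: [1.7, 0.1, -0.0]
width: 0.549
```

```bash
python3 go.py .456 -.130 .014 -25
```

```text
t 14.925 pos [ 0.4581 -0.1499  0.152 ] yaw -13.98 tilt 0.06 w 50.5 q [-0.33  0.35  0.7   2.06 -0.3   0.83  0.3 ]
xyz [ 0.31 -0.12  2.3 ] twist [ 0.  -0.   1.1]
```

Call:
jog_arm --moves '[{"xyz":[0.31,-0.12,0.3],"twist":[0,0,1.1],"grip":-0.1},{"xyz":[0.31,-0.12,1.3],"twist":[0,0,1.1],"grip":-0.1},{"xyz":[0.31,-0.12,2.0],"twist":[0,0,1.1],"grip":-0.1},{"xyz":[0.31,-0.12,2.0],"twist":[0,0,1.1],"grip":-0.1},{"xyz":[0.31,-0.12,2.0],"twist":[0,0,1.1],"grip":-0.1}]'

```text
clock: 15.55
position: [0.4564, -0.1329, 0.033]
ee_rot: [2.644, 1.694, 0.002]
force: [0.4, -0.4, 0.8]
width: 0.549
```

```bash
python3 go.py .456 -.130 .014 -25
```

```text
t 15.55 pos [ 0.4564 -0.1329  0.033 ] yaw -24.7 tilt 0.08 w 50.5 q [-0.25  0.55  0.57  2.17 -0.55  0.56  0.3 ]
xyz [ 0.04 -0.03  0.32] twist [ 0.01 -0.    0.03]
```

Call:
jog_arm --moves '[{"xyz":[0.02,-0.02,0.32],"twist":[0,0,0],"grip":-0.1},{"xyz":[0.02,-0.02,0.32],"twist":[0,0,0],"grip":1},{"xyz":[0.02,-0.02,0.32],"twist":[0,0,0],"grip":1},{"xyz":[0.02,-0.02,0.32],"twist":[0,0,0],"grip":1},{"xyz":[0.02,-0.02,0.32],"twist":[0,0,0],"grip":1}]'

```text
clock: 16.18
position: [0.4555, -0.1307, 0.013]
ee_rot: [2.644, 1.696, 0.001]
force: [0.4, -0.3, -0.0]
width: 0.162
```

Call:
jog_arm --moves '[{"xyz":[0,0,0],"twist":[0,0,0],"grip":1},{"xyz":[0,0,0],"twist":[0,0,0],"grip":1},{"xyz":[0,0,-0.5],"twist":[0,0,0],"grip":1},{"xyz":[0,0,-1.4],"twist":[0,0,0],"grip":1},{"xyz":[0,0,-2.3],"twist":[0,0,0],"grip":1}]'

```text
clock: 16.8
position: [0.4544, -0.1307, 0.1515]
ee_rot: [-2.645, -1.695, 0.003]
force: [1.0, 0.8, -0.0]
width: 0.12
```

```bash
python3 go.py .600 .149 .15 8; python3 - <<'E'
from h import *
im=arm.get_image("side")
cv2.imwrite("pics/c9.png",cv2.resize(im[110:310,230:430],None,fx=3,fy=3,interpolation=3))
E
```

```text
t 16.8 pos [ 0.4544 -0.1307  0.1515] yaw -24.69 tilt 0.11 w 11.0 q [-0.44  0.35  0.78  2.08 -0.33  0.83  0.11]
xyz [5.25 0.26 0.02] twist [-0.01  0.   -3.27]
```

View pics/c9.png

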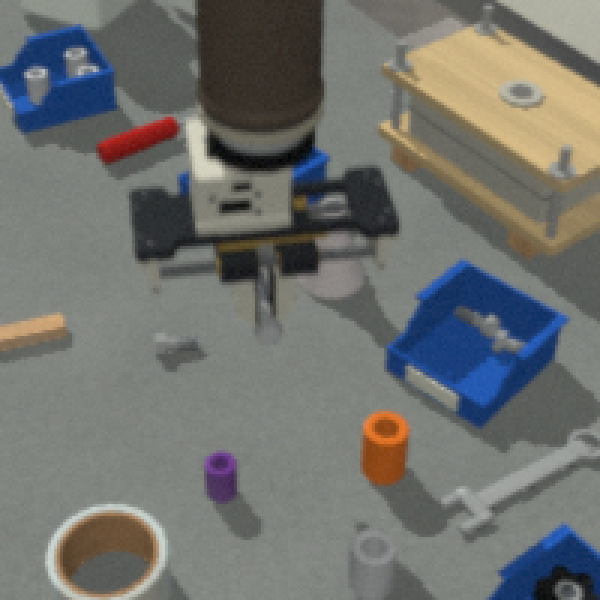

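The long bolt is held level in the jaws. The sleeve stands in its bin at crop (37,85). I'll carry the bolt, a bit higher, to its bin.

Call:
jog_arm --moves '[{"xyz":[5.25,0.26,-0.2],"twist":[0,0,-3.3],"grip":1},{"xyz":[5.25,0.26,-0.2],"twist":[0,0,-3.3],"grip":1},{"xyz":[5.25,0.26,-0.2],"twist":[0,0,-3.3],"grip":1},{"xyz":[5.25,0.26,-0.2],"twist":[0,0,-3.3],"grip":1},{"xyz":[5.25,0.26,-0.2],"twist":[0,0,-3.3],"grip":1}]'

```text
clock: 17.48
position: [0.5997, 0.148, 0.1621]
ee_rot: [-2.054, -2.377, 0.001]
force: [1.8, -1.1, 0.4]
width: 0.121
```

```bash
python3 go.py .600 .149 .043 8
```

```text
t 17.475 pos [0.5997 0.148  0.1621] yaw 8.34 tilt 0.03 w 11.2 q [-0.7   0.53  0.56  1.72 -0.33  0.99  0.12]
xyz [0.02 0.01 1.98] twist [-0.    0.    0.03]
```

Call:
jog_arm --moves '[{"xyz":[0,0,0.6],"twist":[0,0,0],"grip":1},{"xyz":[0,0,1.4],"twist":[0,0,0],"grip":1},{"xyz":[0,0,1.95],"twist":[0,0,0],"grip":1},{"xyz":[0,0,1.95],"twist":[0,0,0],"grip":1},{"xyz":[0,0,1.95],"twist":[0,0,0],"grip":1}]'

```text
clock: 18.1
position: [0.6, 0.1461, 0.0464]
ee_rot: [2.054, 2.376, 0.001]
force: [-0.3, 0.7, 0.1]
width: 0.12
```

Call:
jog_arm --moves '[{"xyz":[0,0,0],"twist":[0,0,0],"grip":0.4},{"xyz":[0,0,0],"twist":[0,0,0],"grip":0.4},{"xyz":[0,0,0],"twist":[0,0,0],"grip":0.4},{"xyz":[0,0,-0.9],"twist":[0,0,0],"grip":0.4},{"xyz":[0,0,-1.8],"twist":[0,0,0],"grip":0.0}]'

```text
clock: 18.73
position: [0.5989, 0.1461, 0.1544]
ee_rot: [-2.054, -2.377, 0.002]
force: [1.4, -0.2, 0.5]
width: 0.361
```

```bash
python3 go.py .438 -.003 .13 58
```

```text
t 18.725 pos [0.5989 0.1461 0.1544] yaw 8.33 tilt 0.08 w 33.2 q [-0.7   0.54  0.56  1.73 -0.34  0.97  0.13]
xyz [-2.07 -3.01  0.41] twist [-0.01  0.   -4.97]
```

Call:
jog_arm --moves '[{"xyz":[-2.07,-3.01,0],"twist":[0,0,-4.97],"grip":-0.1},{"xyz":[-2.07,-3.01,0],"twist":[0,0,-4.97],"grip":-0.1},{"xyz":[-2.07,-3.01,0],"twist":[0,0,-4.97],"grip":-0.1},{"xyz":[-2.07,-3.01,0],"twist":[0,0,-4.97],"grip":-0.1},{"xyz":[-2.07,-3.01,0],"twist":[0,0,-4.97],"grip":-0.1}]'

```text
clock: 19.35
position: [0.4365, -0.0047, 0.1537]
ee_rot: [-0.862, -3.02, -0.001]
force: [0.4, 1.2, 0.6]
width: 0.551
```

```bash
python3 go.py .438 -.003 .014 58
```

```text
t 19.35 pos [ 0.4365 -0.0047  0.1537] yaw 58.13 tilt 0.03 w 50.7 q [-0.45  0.24  0.4   2.14 -0.13  0.79  1.05]
xyz [-0.01  0.04  2.33] twist [ 0.   -0.    0.01]
```

Call:
jog_arm --moves '[{"xyz":[0,0.03,0.9],"twist":[0,0,0],"grip":-0.1},{"xyz":[0,0.03,1.7],"twist":[0,0,0],"grip":-0.1},{"xyz":[0,0.03,2.32],"twist":[0,0,0],"grip":-0.1},{"xyz":[0,0.03,2.32],"twist":[0,0,0],"grip":-0.1},{"xyz":[0,0.03,2.32],"twist":[0,0,0],"grip":0.3}]'

```text
clock: 19.98
position: [0.4396, -0.0015, 0.0141]
ee_rot: [-0.865, -3.02, 0.0]
force: [-0.2, -0.0, -0.9]
width: 0.485
```

Call:
jog_arm --moves '[{"xyz":[0,0,0],"twist":[0,0,0],"grip":1},{"xyz":[0,0,0],"twist":[0,0,0],"grip":1},{"xyz":[0,0,0],"twist":[0,0,0],"grip":1},{"xyz":[0,0,0],"twist":[0,0,0],"grip":1},{"xyz":[0,0,0],"twist":[0,0,0],"grip":1}]'

```text
clock: 20.6
position: [0.4398, -0.0012, 0.0142]
ee_rot: [0.865, 3.02, 0.0]
force: [-0.3, -0.0, 2.3]
width: 0.119
```

Call:
jog_arm --moves '[{"xyz":[0,0,-0.4],"twist":[0,0,0],"grip":1},{"xyz":[0,0,-1.2],"twist":[0,0,0],"grip":1},{"xyz":[0,0,-2.0],"twist":[0,0,0],"grip":1},{"xyz":[0,0,-2.5],"twist":[0,0,0],"grip":1},{"xyz":[0,0,-2.5],"twist":[0,0,0],"grip":1}]'

```text
clock: 21.22
position: [0.4408, -0.001, 0.166]
ee_rot: [0.863, 3.017, 0.004]
force: [-0.4, -0.5, -1.2]
width: 0.12
```

```bash
python3 go.py .632 -.175 .165 12; python3 - <<'E'
from h import *
im=arm.get_image("side")
cv2.imwrite("pics/c10.png",cv2.resize(im[60:260,200:400],None,fx=3,fy=3,interpolation=3))
E
```

```text
t 21.225 pos [ 0.4408 -0.001   0.166 ] yaw 58.06 tilt 0.25 w 11.0 q [-0.49  0.22  0.44  2.12 -0.13  0.82  1.05]
xyz [-4.24 -0.78  0.03] twist [0.02 0.01 4.61]
```

View pics/c10.png

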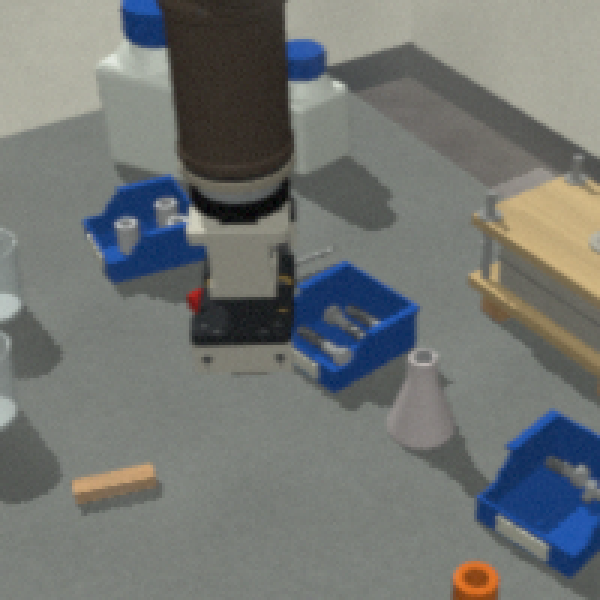

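The long bolt lies in its bin at crop (325,345), the sleeve is in its bin, and the casting is upright at crop (420,400). The short bolt is gripped at 11 mm, so I'll carry it to its bin.

Call:
jog_arm --moves '[{"xyz":[-4.24,-0.78,0],"twist":[0,0,4.6],"grip":1},{"xyz":[-4.24,-0.78,0],"twist":[0,0,4.6],"grip":1},{"xyz":[-4.24,-0.78,0],"twist":[0,0,4.6],"grip":1},{"xyz":[-4.24,-0.78,0],"twist":[0,0,4.6],"grip":1},{"xyz":[-4.24,-0.78,0],"twist":[0,0,4.6],"grip":1}]'

```text
clock: 21.9
position: [0.6316, -0.1795, 0.1614]
ee_rot: [1.985, 2.435, -0.006]
force: [-0.2, 0.1, -0.9]
width: 0.119
```

```bash
python3 go.py .632 -.175 .044 12
```

```text
t 21.9 pos [ 0.6316 -0.1795  0.1614] yaw 11.65 tilt 0.23 w 10.9 q [-0.21  0.61  0.64  1.62 -0.4   1.05  0.75]
xyz [0.08 0.03 1.96] twist [-0.02  0.01 -0.04]
```

Call:
jog_arm --moves '[{"xyz":[0.04,0.02,0.6],"twist":[0,0,0],"grip":1},{"xyz":[0.04,0.02,1.4],"twist":[0,0,0],"grip":1},{"xyz":[0.04,0.02,1.95],"twist":[0,0,0],"grip":1},{"xyz":[0.04,0.02,1.95],"twist":[0,0,0],"grip":1},{"xyz":[0.04,0.02,1.95],"twist":[0,0,0],"grip":1}]'

```text
clock: 22.52
position: [0.6314, -0.1736, 0.0475]
ee_rot: [1.977, 2.441, -0.001]
force: [-0.5, 0.4, -0.9]
width: 0.117
```

Call:
jog_arm --moves '[{"xyz":[0,0,0],"twist":[0,0,0],"grip":0.4},{"xyz":[0,0,0],"twist":[0,0,0],"grip":0.4},{"xyz":[0,0,0],"twist":[0,0,0],"grip":0.4},{"xyz":[0,0,-0.9],"twist":[0,0,0],"grip":0.4},{"xyz":[0,0,-1.9],"twist":[0,0,0],"grip":0.4}]'

```text
clock: 23.15
position: [0.6307, -0.1728, 0.1619]
ee_rot: [-1.975, -2.441, 0.002]
force: [1.3, -0.1, 0.1]
width: 0.301
```

Call:
jog_arm --moves '[{"xyz":[0,-1.0,-0.5],"twist":[0,0,0],"grip":0.4},{"xyz":[0,-2.0,-1.0],"twist":[0,0,0],"grip":0.4},{"xyz":[0,-3.0,-1.5],"twist":[0,0,0],"grip":0.4},{"xyz":[0,-3.7,-1.5],"twist":[0,0,0],"grip":0.4},{"xyz":[0,-3.7,-1.5],"twist":[0,0,0],"grip":0.4}]'

```text
clock: 23.78
position: [0.4108, -0.2205, 0.2521]
ee_rot: [1.981, 2.438, 0.005]
force: [1.4, 1.0, 0.1]
width: 0.302
```

```bash
python3 go.py; python3 - <<'E'
from h import *
im=arm.get_image("side");t=arm.get_image("top");cv2.imwrite("pics/topE.png",t)
a=cv2.resize(im[90:370,220:490],None,fx=1.48,fy=1.48,interpolation=3)
b=cv2.resize(t[120:260,140:510],(800-a.shape[1],151),interpolation=3)
b=np.vstack([b,np.zeros((a.shape[0]-151,b.shape[1],3),np.uint8)])
k=cv2.resize(t[175:230,440:500],(240,220),interpolation=3);b[160:380,:240]=k
cv2.imwrite("pics/c11.png",np.hstack([a,b]))
t0=cv2.imread("pics/top0.png")
for q in(t0,t):
    g=cv2.cvtColor(q,6)[150:185,305:340];print((cv2.phaseCorrelate(np.float32(cv2.cvtColor(t0,6)[150:185,305:340]),np.float32(g))))
E
```

```text
t 23.775 pos [ 0.4108 -0.2205  0.2521] yaw 11.79 tilt 0.17 w 27.8 q [-0.29  0.18  0.79  1.97 -0.15  1.05  0.77]
((0.0, 0.0), 1.0)
((-0.0543219869709759, -0.05717293731538575), 1.0211873014032105)
```

View pics/c11.png

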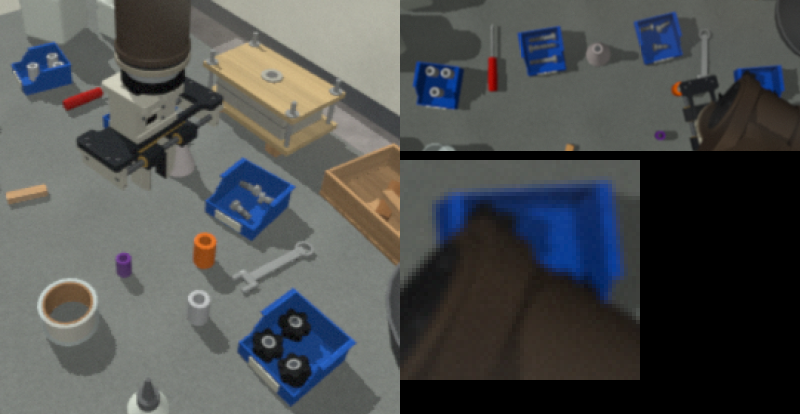

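Everything is in place: three knobs at crop (295,322), (268,342) and (293,368), and three bolts in each bolt bin. The sleeve bin holds three sleeves, and the casting is unmoved, with a shift of 0.05 px. I'll let the arm settle and hand in.

Call:
jog_arm --moves '[{"xyz":[0,0,0],"twist":[0,0,0],"grip":0.4},{"xyz":[0,0,0],"twist":[0,0,0],"grip":0.4},{"xyz":[0,0,0],"twist":[0,0,0],"grip":0.4},{"xyz":[0,0,0],"twist":[0,0,0],"grip":0.4},{"xyz":[0,0,0],"twist":[0,0,0],"grip":0.4}]'

```text
clock: 24.5
position: [0.4142, -0.2193, 0.2511]
ee_rot: [-1.976, -2.442, 0.001]
force: [-0.2, -0.1, 1.5]
width: 0.301
```

```bash
python3 -c "
from cell import arm
print(arm.observe()['clock'],arm.sign_off())"
```

```text
the job is handed in; nothing more can be done
24.5 None
```

I put both knobs, the sleeve (the smaller grey one), the long bolt and the short bolt each into the bin holding its own kind, and handed the job in at 24.5 s.

- **Parts:** the final top and side pictures together show three knobs, three sleeves, three long bolts and three short bolts in their bins. From above, the arm hid most of the knob bin, so the knobs are confirmed from the side view only.
- **Casting:** it is upright and had shifted only about 0.05 pixel in the top view.
- **Robot:** it was clear of everything and holding still at z = 0.25 m. The contact forces I read stayed within a few newtons.
- **Problems:** one move call was refused because a key was missing, and nothing moved. No check failed or disagreed.

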